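# Give the petri dish turntable one full turn

## Robot

A 6-joint arm with a two-finger parallel gripper is mounted at the origin on a cart in front of the work surface, level with it; the furniture and walls round the work are solid. World frame = base frame: x ahead of the robot, y to its left, z up, the work surface at z = 0. Lengths are in mm, angles in rad, forces in N, time in s.
With the tool pointing down it reaches from about 300 to 775 mm from the base axis. Payload 14.6 kg.
Tool frame: the origin (TCP) lies between the finger pads; the fingertips stand 8 mm ahead of it and the grasp point (between the pads) lies 11 mm behind it; z points along the fingers, y is the direction in which the jaws open and shut (so a half turn about z gives the same grasp; the last joint's range is limited). The gripper opens to 94 mm and grips with 3 to 60 N. Pads are 16 mm wide; open, the fingers measure 119 mm over their backs; the gripper's body (75 mm by 177 mm) begins 78 mm behind the grasp point.
Start: joints at [-1.378, 0.3, 1.521, -0, 1.321, -0.067], TCP at [141.281, -531.534, 175.646] pointing down, gripper open.
Joint ranges: [-3.03, 3.03], [-0.79, 2.21], [0.23, 2.52], [-1.04, 4.18], [0, 3.07], [-2.55, 2.55]. Speed limits (rad/s): [2.22, 2.22, 2.57, 3.14, 3.14, 3.14].

## Interface

Orientations are given as [roll, pitch, yaw] about the fixed x, y, z axes, in that order (R = Rz(yaw) Ry(pitch) Rx(roll)).
In Python, from cell import manip, cams, models gives the robot as it stands. The module is installed in compiled form; this text tells all that it offers.
- The arm moves only by the shell command python3 -m pendant 'ROWS' [OPENING] [FORCE]. ROWS is JSON, a list that holds one entry, the list of rows, each a list of 4 numbers: the shift along the tool's x, y, z in cm, then the turn about the tool's z in rad. In form: [[[x, y, z, roll], ...]]. A call has 1 to 5 rows; each row is the pose to reach, as a shift and turn from the pose commanded when the call began, along the tool's axes at that moment; what a row does not reach only later rows make up. A row lasts 1/10 s, in which the tool goes at most 50 mm and 8.59 degrees, less where a joint would pass 70% of its speed; a pose out of reach is approached as far as the arm can. A call with a gripper value outside its range is refused whole. OPENING is the opening, from -1 (shut) to 1 (fully open), so that 0 is half open, set as the call begins (- or left out, the last holds). The fingers move at their own pace and stop on an object; FORCE is the grip in N (left out, the last holds). Time passes only in rows, so rows that repeat a pose let the fingers close. It gives the time, the measured TCP pose, the force and the opening at its end, in the units of the state.
- manip.read_state(): the state, without advancing time (a new reading comes with each control period).
- cams.camera(name): name is "scene" or "top" or "wrist"; returns a dict with "frame" (480x640x3 uint8, red, green, blue), "K" (3x3 intrinsics, pixels), "D" ([k1, k2, p1, p2, k3] as OpenCV has them; the pictures are not rectified), "pose" (4x4, takes a point from camera to world coordinates). Camera axes: x right, y down, z forward; pixel columns grow to the right and rows downward; lengths in mm; the calibration is good to about 2 mm. A picture is of the moment at which its call begins. There is no depth.
- manip.sign_off(): hands the job in, once; it reports no verdict.
Trained networks look in the newest picture that a camera, given by its name, has taken for a name from the list of things; names that differ only in an ending like _2 or _b are one class to them, and where a whole thing is asked for, a point or a joint stands for the part that bears it (a point fixed in the world has none). Each returns a list of dicts, best first, with "score" (0 to 1); they miss things now and then, are a little off and sometimes report something else, mostly with a low value. They report only what shows in the picture. A call takes as long as a camera call. They do not tell look-alikes from the thing itself.
- models.regions_of(camera, name): "pixels" (480x640 bool, what is visible of it) and "point" ([column, row] in pixels, amid what is visible of it).
The state is a dict: "clock": time; "joints": joint angles; "qd": joint speeds; "effort": joint torques, N m; "eef_pos": TCP position; "eef_rot": TCP orientation; "wrist_force": force on the tool from outside, world axes, zero at the start; "moment": the same for the moment, N m; "finger_gap": finger opening in mm.
Only numpy, scipy, OpenCV 4.12 (cv2) and the standard library are available. Lean on these libraries where they do the work, as an engineer would, in place of code of your own. Each camera call takes 0.05 s, during which the arm holds its last target.

## Task

Turn the turntable that carries the petri dish once all the way round, anticlockwise as seen from above, by its upright crank knob. Stop with the knob back in line with the index fin on the base and let go. The dish must stay seated on the wheel, and the empty turntable must not be turned.

Things in the scene. Friction and masses are not known exactly. Their poses are not given: they have to be found in the camera images.
- dish_turntable: Fixed round white base (176 mm diameter, 14 mm high) of the hand turntable that carries the petri dish. Origin: centre of its underside on the worktop, on the wheel's vertical axis. Its x axis points to the index fin, a 5 mm thick steel fin that stands on a tab at the base's edge, 92 to 108 mm from the axis, top 31 mm above the worktop. The base may be turned to any yaw. An aluminium wheel (160 mm diameter, top face 28 mm above the worktop) turns on it.
- dish_wheel (a joint): Angle of that wheel, rad: 0 when the crank knob is in line with the index fin, grows anticlockwise seen from above, does not wrap (one full turn adds 6.283). Starts within 0.15 of 0; knob in line again after one turn is 6.283. The wheel turns freely both ways with light friction (about 1 N at the knob) and stays where it is left.
- dish_knob (a point): Grip point on the upright crank knob of that wheel: a plain grey cylinder, 20 mm diameter, from 32 to 90 mm above the worktop, 65 mm from the wheel's axis. The point lies on the knob's centre line, 77 mm above the worktop, 13 mm below the knob's top. The knob's sleeve spins freely on its pin, so a gripper holding it need not turn with the wheel.
- petri_dish: Clear round petri dish, 64 mm diameter, 13 mm high, lying loose in the centre of the wheel on a black rubber mat within a 5 mm high ring (71 mm inside diameter), so that the mat looks pale grey through the dish and plain black on the empty turntable; its top is 41 mm above the worktop. Origin: centre of its underside. Only the turntable to be turned carries a dish.
- spare_knob (a point): Same grip point on the crank knob of the second, identical but empty turntable, which must be left alone.
Not all that is in view belongs to the job. What is shaped like the petri_dish but orange or yellow is not meant.

How it is judged:
By the outcome, as a careful person would: the job done as asked, in the order asked, and still so for the second after the job is handed in, with the robot touching nothing.
It also fails if it takes over 51 s, if anything falls off the work surface, if the arm or the gripper's body presses on something with over 40 N, if the wrist force passes 120 N, or if a joint passes its speed limit or range.

## Working session

There is one attempt and no reset: what is moved stays moved. The work goes in short steps, Python scripts to look and compute and a shell command to move; the robot and the scene stay as the last step left them, time stands still between calls to the robot, and variables do not carry over. Pictures are saved under pics/ and viewed, and the job is handed in when it is done.

```bash
mkdir -p pics
python3 - <<'E'
from cell import manip,cams,models
import cv2
s=manip.read_state();print(s)
for n in("scene","top"):
    c=cams.camera(n);cv2.imwrite(f"pics/{n}0.png",c["frame"][:,:,::-1]);print(n,c["pose"].round(2).tolist(),c["K"].tolist(),c["D"])
    for k in("dish_turntable","dish_knob","petri_dish"):
        print(k,[(r["score"],r["point"]) for r in models.regions_of(n,k)])
E
```

```text
{'clock': 0.0, 'joints': array([-1.37762143e+00,  3.00514887e-01,  1.52156841e+00, -2.61239177e-06,
        1.32067415e+00, -6.66162040e-02]), 'qd': array([-0.00042085,  0.00232774,  0.0007004 ,  0.00079828, -0.00163603,
        0.00014874]), 'effort': array([ 1.79240364e-03, -5.31804729e+01, -3.52733696e+01,  7.08770379e-02,
        2.44704355e-02, -8.73143358e-05]), 'eef_pos': array([ 141.21600355, -531.26569142,  175.06768414]), 'eef_rot': array([-3.14043027e+00, -7.50121541e-05,  2.59791702e-01]), 'wrist_force': array([ 1.16496482, -0.716712  ,  0.02806249]), 'moment': array([ 0.01270378,  0.01076941, -0.01527023]), 'finger_gap': 94.09593267833016}
scene [[-0.73, -0.53, 0.43, 14.26], [-0.68, 0.57, -0.46, 628.1], [0.0, -0.63, -0.78, 942.98], [0.0, 0.0, 0.0, 1.0]] [[525.1660976040644, 0.0, 316.38049865028796], [0.0, 525.1660976040644, 245.72249604107793], [0.0, 0.0, 1.0]] [-0.03050227  0.          0.          0.          0.        ]
dish_turntable [(0.64, [249.7, 291.7]), (0.61, [260.9, 291.1])]
dish_knob [(0.64, [258.4, 289.9])]
petri_dish [(0.81, [286.4, 215.7]), (0.71, [332.4, 243.7]), (0.69, [237.6, 401.2]), (0.64, [255.8, 276.2])]
top [[-0.03, -0.98, 0.18, 357.5], [-1.0, 0.03, 0.0, 123.74], [-0.01, -0.18, -0.98, 996.85], [0.0, 0.0, 0.0, 1.0]] [[480.36846573575986, 0.0, 320.1686719257799], [0.0, 480.36846573575986, 234.516278482217], [0.0, 0.0, 1.0]] [-0.07449  0.       0.       0.       0.     ]
dish_turntable [(0.61, [275.6, 236.5])]
dish_knob []
petri_dish [(0.91, [171.6, 306.9]), (0.9, [266.2, 221.6]), (0.86, [356.2, 188.0]), (0.74, [360.8, 245.0])]
```

View pics/scene0.png

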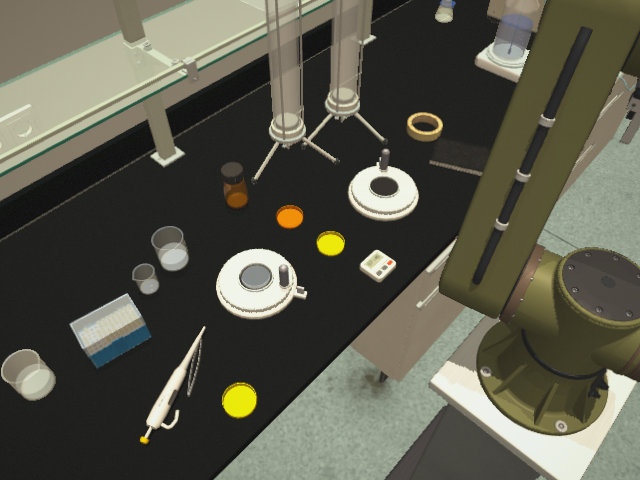

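View pics/top0.png

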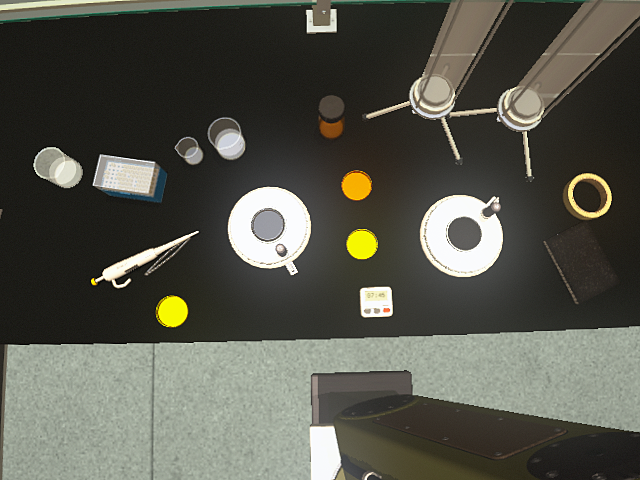

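Two turntables are in view. In the top picture, the one at (269,227) has a pale grey mat, so it carries the dish. The one at (462,235) has a plain black mat, so it is the empty one. The first fits the task. The loose orange and yellow discs, at (357,185), (362,244) and (172,311), are decoys. I'll confirm with a crop.

```bash
cat > h.py <<'E'
import numpy as np,cv2
from cell import manip,cams,models
def w(c,px,z):
    u=cv2.undistortPoints(np.array([[px]],float),c["K"],np.array(c["D"],float))[0,0]
    T=c["pose"];d=T[:3,:3]@[u[0],u[1],1];o=T[:3,3]
    return (o+d*(z-o[2])/d[2])[:2]
def p(c,X):
    T=np.linalg.inv(c["pose"]);R=T[:3,:3]
    return cv2.projectPoints(np.array(X,float).reshape(-1,1,3),cv2.Rodrigues(R)[0],T[:3,3],c["K"],np.array(c["D"],float))[0][:,0]
E
python3 - <<'E'
from h import *
c=cams.camera("top");f=c["frame"][:,:,::-1]
s=cams.camera("scene");g=s["frame"][:,:,::-1]
a=cv2.resize(f[180:280,220:320],(400,400),interpolation=2);b=cv2.resize(f[180:280,412:512],(400,400),interpolation=2)
cv2.imwrite("pics/c1.png",np.hstack([a,b]))
cv2.imwrite("pics/c2.png",cv2.resize(g[235:325,205:325],(800,600),interpolation=2))
# white base fit
m=cv2.inRange(f,(150,150,150),(255,255,255))[180:290,215:325]
k=max(cv2.findContours(m,0,1)[0],key=cv2.contourArea)
P=np.array([w(c,q,14) for q in (k[:,0]+[215,180]).astype(float)])
from scipy.optimize import least_squares
r=least_squares(lambda x:np.hypot(*(P-x[:2]).T)-x[2],[*P.mean(0),88],loss="soft_l1");print(r.x)
E
```

```text
[553.44749944 234.41559197  86.05771259]
```

View pics/c1.png

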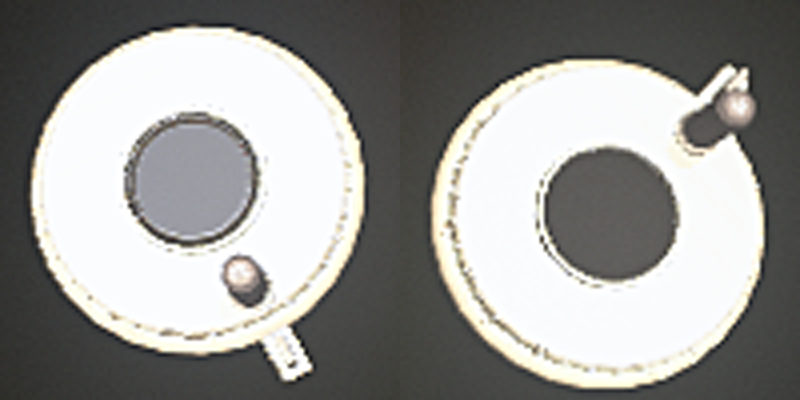

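View pics/c2.png

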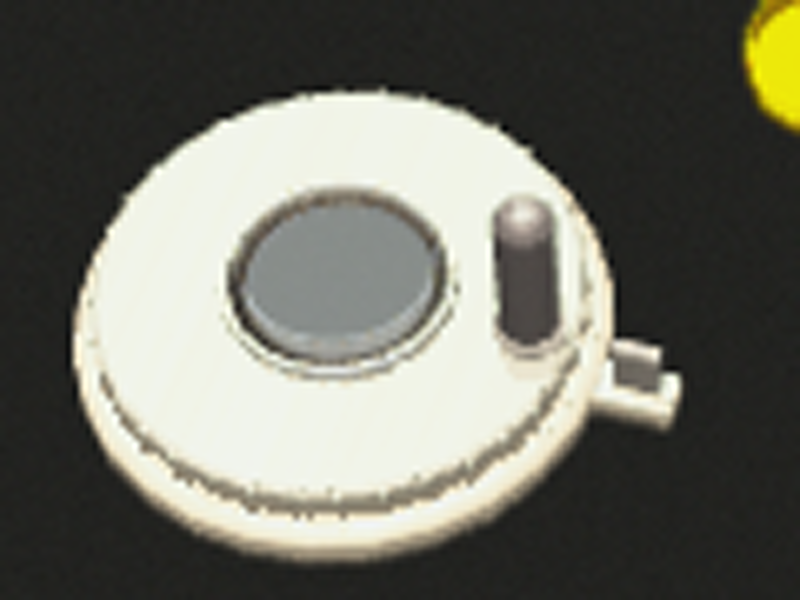

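The left turntable is confirmed: its mat looks pale grey and the dish rim shows in the second crop. Next I'll compute positions.

Run:
```python
from h import *
c=cams.camera("top");s=cams.camera("scene")
print("top knob",w(c,(280.1,247.5),90),"dish c",w(c,(267.7,224.7),37),"fin",w(c,(292.3,269.3),31))
print("scene knob",w(s,(205+526*.15,235+222*.15),90),"dish",w(s,(205+340*.15,235+272*.15),41),"fin",w(s,(205+638*.15,235+352*.15),31))
# joint fit: centre, fin yaw, knob angle
from scipy.optimize import least_squares
obs=[(c,(280.1,247.5),'k'),(c,(267.7,224.7),'d'),(c,(292.3,269.3),'f'),(s,(283.9,268.3),'k'),(s,(256,275.8),'d'),(s,(300.7,287.8),'f')]
def P(x,t):
    if t=='d':return [x[0],x[1],41]
    if t=='k':return [x[0]+65*np.cos(x[2]+x[3]),x[1]+65*np.sin(x[2]+x[3]),90]
    return [x[0]+100*np.cos(x[2]),x[1]+100*np.sin(x[2]),31]
r=least_squares(lambda x:np.concatenate([p(a,P(x,t))[0]-q for a,q,t in obs]),[553,234,-2.7,0])
print(r.x,r.fun.round(1),P(r.x,'k'))
```

```text
top knob [496.87498714 204.95270601] dish c [552.84001298 234.3724567 ] fin [460.69335584 186.24381863]
scene knob [490.84506769 209.23426933] dish [547.27493432 239.31280169] fin [461.96699488 192.06297201]
[ 5.50783379e+02  2.36254764e+02 -2.65274480e+00 -2.29369232e-03] [-0.4  1.9 -1.1  0.6 -1.5 -0.8  0.3 -1.7 -0.1 -1.8  0.7 -0.9] [np.float64(493.32667323467757), np.float64(205.86188707393896), 90]
```

Run:
```python
from h import *
c=cams.camera("top");s=cams.camera("scene")
for q in [(495,60),(530,75),(445,15),(424,125),(384,165),(170,155),(235,200),(340,110)]: print(q,w(s,q,0).round())
for q in [(432,100),(520,110),(587,197),(585,260),(321,30)]: print(q,w(c,q,0).round())
f=cams.camera("wrist");cv2.imwrite("pics/w0.png",f["frame"][:,:,::-1]);print(f["pose"].round(2))
```

```text
(495, 60) [ 638. -904.]
(530, 75) [ 512. -906.]
(445, 15) [  926. -1040.]
(424, 125) [ 610. -465.]
(384, 165) [ 589. -255.]
(170, 155) [1034.  107.]
(235, 200) [780.  99.]
(340, 110) [ 830. -353.]
(432, 100) [ 834. -131.]
(520, 110) [ 806. -329.]
(587, 197) [ 601. -456.]
(585, 260) [ 463. -434.]
(321, 30) [1017.  112.]
[[ 2.6000e-01 -9.3000e-01 -2.7000e-01  2.2296e+02]
 [-9.7000e-01 -2.4000e-01 -7.0000e-02 -5.1047e+02]
 [ 0.0000e+00  2.8000e-01 -9.6000e-01  3.8584e+02]
 [ 0.0000e+00  0.0000e+00  0.0000e+00  1.0000e+00]]
```

View pics/w0.png

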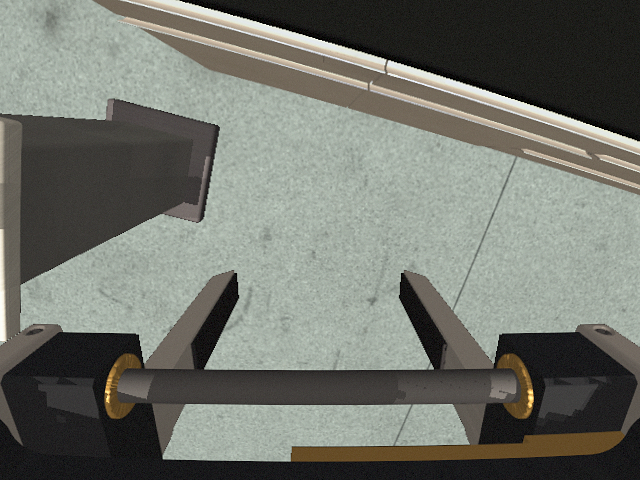

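The wrist view shows only floor and the bench edge. The way to the knob is clear at z≈195 mm.

```bash
python3 -m pendant '[[[2.5,-2.9,-1,0],[5.5,-6.4,-2,0],[8.5,-9.9,-2,0],[11.5,-13.4,-2,0],[14.5,-16.9,-2,0]]]' 1 && python3 -m pendant '[[[3,-3.5,0,0],[6,-7,0,0],[9,-10.5,0,0],[12,-14,0,0],[15,-17.5,0,0]]]'&& python3 -m pendant '[[[3,-3.5,0,0],[6,-7,0,0],[9,-10.5,0,0],[12,-14,0,0],[14,-16.5,0,0]]]'&& python3 -m pendant '[[[2,-2.5,0,-0.14],[4,-5,0,-0.28],[6,-7.5,0,-0.42],[8,-9.5,0,-0.56],[9.5,-11,0,-0.7]]]'
```

```text
clock: 1.25
eef_pos: [238.4, -329.3, 195.7]
eef_rot: [3.141, -0.0, 0.259]
wrist_force: [1.3, 0.4, -0.2]
finger_gap: 94.0
clock: 1.75
eef_pos: [338.4, -121.6, 196.0]
eef_rot: [3.141, -0.001, 0.259]
wrist_force: [1.5, -0.5, 0.5]
finger_gap: 94.0
clock: 2.25
eef_pos: [431.6, 74.7, 195.7]
eef_rot: [-3.142, -0.0, 0.261]
wrist_force: [0.6, -0.6, 0.4]
finger_gap: 94.2
clock: 2.75
eef_pos: [494.9, 204.4, 195.5]
eef_rot: [-3.142, 0.0, 0.966]
wrist_force: [-0.8, -0.4, 0.4]
finger_gap: 94.1
```

```bash
python3 -m pendant '[[[0,0,0,-0.14],[0,0,0,-0.28],[0,0,0,-0.42],[0,0,0,-0.56],[0,0,0,-0.605]]]'
python3 - <<'E'
from h import *
s=manip.read_state();print(s["joints"].round(3),s["eef_pos"],s["eef_rot"])
f=cams.camera("wrist");cv2.imwrite("pics/w1.png",f["frame"][:,:,::-1])
for k in("dish_turntable","dish_knob","petri_dish"):
        print(k,[(r["score"],r["point"]) for r in models.regions_of("wrist",k)])
E
```

```text
clock: 3.25
eef_pos: [494.5, 202.9, 195.7]
eef_rot: [3.142, -0.0, 1.57]
wrist_force: [-0.6, 0.6, 0.1]
finger_gap: 93.8
[ 0.321  0.25   1.537 -0.     1.354  0.321] [494.49499873 202.86436438 195.65548229] [ 3.14154205e+00 -3.32016975e-06  1.57014866e+00]
dish_turntable [(0.87, [355.8, 162.7])]
dish_knob [(0.81, [366.9, 153.7])]
petri_dish [(0.96, [332.4, 324.6]), (0.73, [211.9, 10.1]), (0.57, [372.5, 185.3]), (0.54, [409.6, 329.8])]
```

View pics/w1.png

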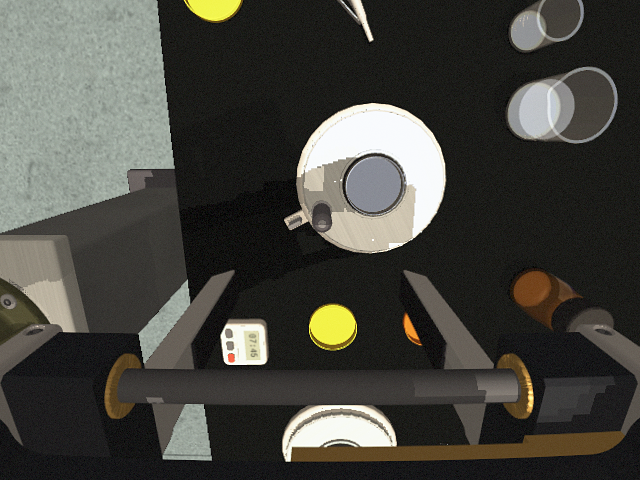

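The wrist view shows the dish wheel around (372,180) and the knob at about (321,213). The fin is at (293,220) and the fingertips are on either side at row 272. I'll refine the fit with this view.

Run:
```python
from h import *
f=cams.camera("wrist");g=f["frame"][:,:,::-1]
cv2.imwrite("pics/w2.png",cv2.resize(g[100:260,270:450],(720,640)[:2],interpolation=2)[:600])
```

```text
(no output)
```

View pics/w2.png

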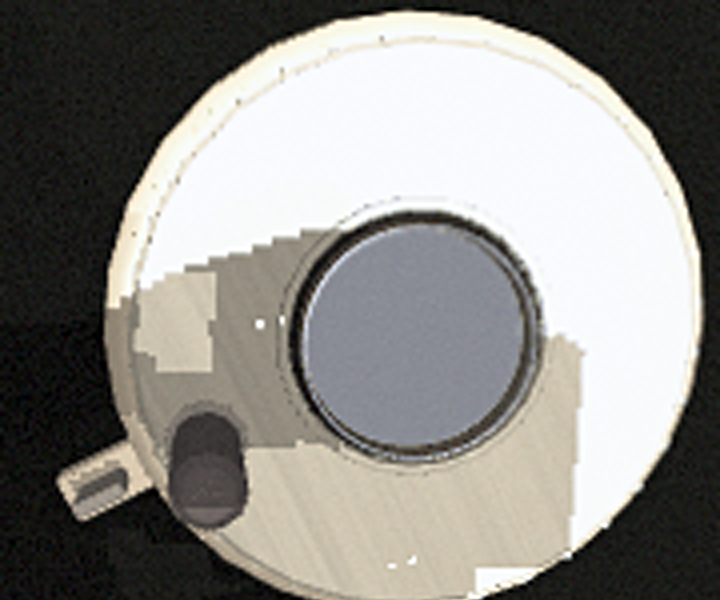

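Run:
```python
from h import *
c=cams.camera("wrist");tp=cams.camera("top");sc=cams.camera("scene")
k=w(c,(322,222.5),90);d=w(c,(374.2,183.3),35);f=w(c,(295.8,219.5),31)
print(k,d,f,np.hypot(*(k-d)),np.arctan2(*(k-d)[::-1]),np.arctan2(*(f-d)[::-1]))
print(p(c,[[494.5,202.9,195.7],[494.5,202.9,90]]))
```

```text
[499.21919355 204.86711494] [557.28208095 234.7175625 ] [469.8083779  193.59056357] 65.28666106657587 -2.6667244571070965 -2.7020973277324756
[[316.53577852 264.70621261]
 [317.13113544 224.51490271]]
```

Wrist view, corrected by the seen finger midline, agrees with the top view: knob about (497, 205), axis about (554.5, 234.7). Descending with fingers open, then grip gently.

```bash
python3 -m pendant '[[[0.2,0.25,3.5,0],[0.2,0.25,7,0],[0.2,0.25,10,0],[0.2,0.25,12,0],[0.2,0.25,12.9,0]]]' 1
python3 - <<'E'
from h import *
f=cams.camera("wrist");g=f["frame"][:,:,::-1];cv2.imwrite("pics/w3.png",g)
E
```

```text
clock: 4.15
eef_pos: [496.2, 204.5, 64.8]
eef_rot: [-3.139, 0.001, 1.564]
wrist_force: [0.1, 0.5, 0.4]
finger_gap: 94.4
```

View pics/w3.png

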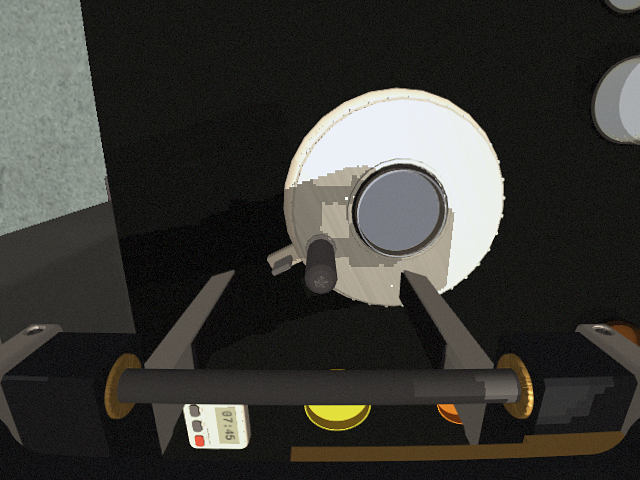

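The knob is centred between the fingers, with its top at (320,280) and the finger midline at 319. I'll close on it lightly.

```bash
python3 - <<'E'
from h import *
c=cams.camera("wrist");print(w(c,(320,280),90),w(c,(402,208),36),manip.read_state()["eef_pos"])
E
python3 -m pendant '[[[0,0,0,0],[0,0,0,0],[0,0,0,0],[0,0,0,0],[0,0,0,0]]]' -1 15; python3 -m pendant '[[[0,0,0,0],[0,0,0,0],[0,0,0,0],[0,0,0,0],[0,0,0,0]]]'
```

```text
[498.42531326 204.85653948] [557.91588329 236.67227528] [496.65676693 204.70978396  65.99255753]
clock: 4.75
eef_pos: [497.1, 204.9, 67.0]
eef_rot: [3.141, -0.0, 1.565]
wrist_force: [-0.6, 0.2, -0.5]
finger_gap: 57.4
clock: 5.25
eef_pos: [497.0, 204.8, 66.6]
eef_rot: [-3.142, 0.0, 1.565]
wrist_force: [-0.1, -0.2, 0.7]
finger_gap: 17.4
```

```bash
python3 -m pendant '[[[0,0,0,0],[0,0,0,0],[0,0,0,0]]]'
python3 - <<'E'
from h import *
f=cams.camera("wrist");g=f["frame"][:,:,::-1];cv2.imwrite("pics/w4.png",g)
E
```

```text
clock: 5.55
eef_pos: [497.0, 204.8, 66.7]
eef_rot: [3.142, -0.0, 1.565]
wrist_force: [0.7, -0.4, 0.2]
finger_gap: 0.6
```

View pics/w4.png

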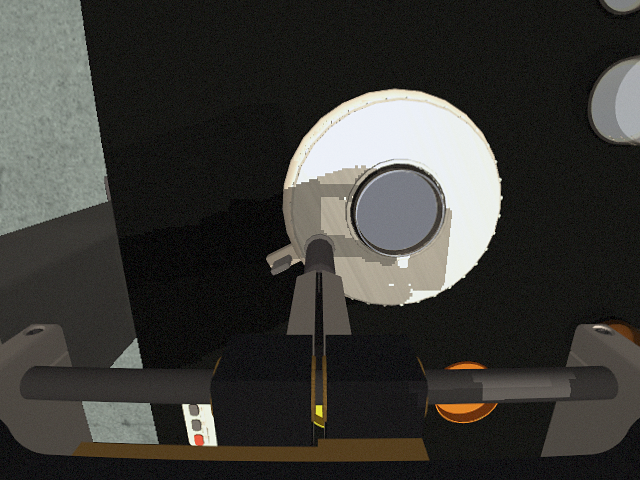

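The fingers shut to 0.6 mm without holding the knob. I'll look at where it is now.

Run:
```python
from h import *
c=cams.camera("wrist")
print("tip proj",p(c,[[497,204.8,58.7],[497,204.8,66.7],[497,204.8,77.7]]))
t=cams.camera("top")["frame"][:,:,::-1]; s=cams.camera("scene")["frame"][:,:,::-1]
cv2.imwrite("pics/t4.png",np.hstack([cv2.resize(t[180:280,220:320],(400,400),interpolation=2),cv2.resize(s[230:330,205:305],(400,400),interpolation=2)]))
```

```text
tip proj [[316.58643036 260.56770463]
 [316.52263482 264.83561265]
 [316.42754242 271.20001683]]
```

View pics/t4.png

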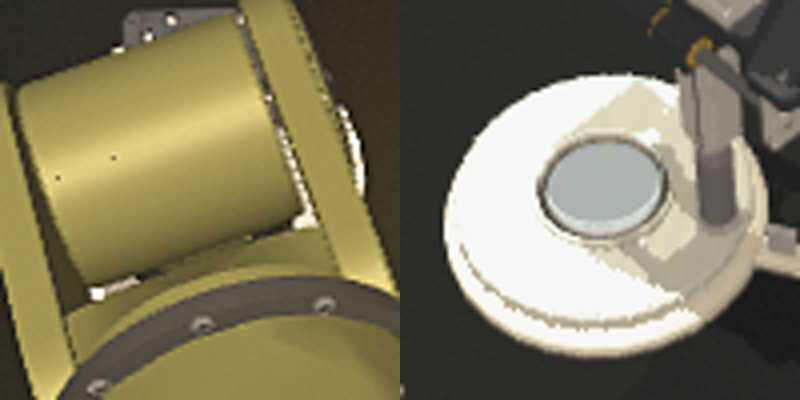

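Run:
```python
from h import *
c=cams.camera("wrist");print(c["K"][0,0],c["pose"].round(3).tolist())
g=cv2.imread("pics/w4.png");a=cv2.imread("pics/w3.png")
cv2.imwrite("pics/w5.png",np.hstack([cv2.resize(a[210:360,260:360],(400,600),interpolation=2),cv2.resize(g[210:360,270:370],(400,600),interpolation=2)]))
```

```text
337.55688191972206 [[1.0, -0.007, -0.002, 498.906], [-0.007, -0.959, -0.285, 287.613], [0.0, 0.285, -0.959, 276.842], [0.0, 0.0, 0.0, 1.0]]
```

View pics/w5.png

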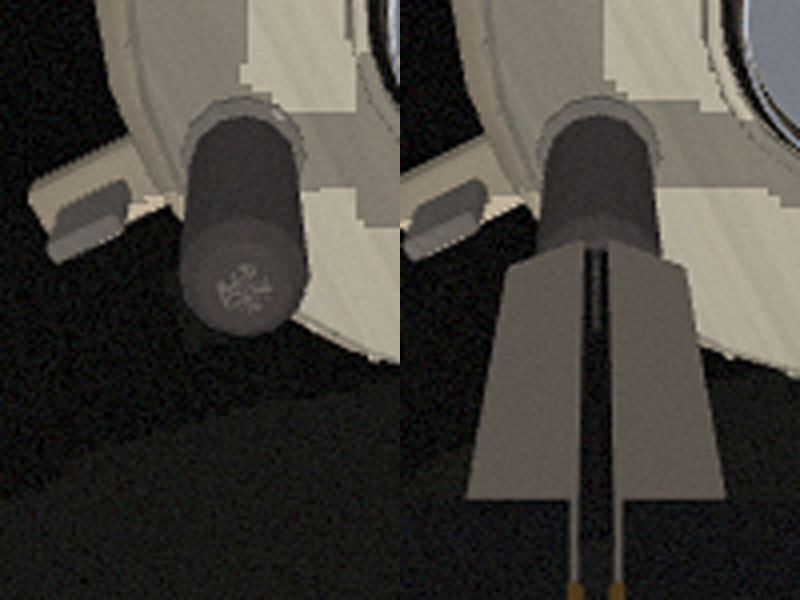

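The fingertips look to be just above the knob's top rather than beside it. I'll triangulate the tip height from the scene and wrist views.

Run:
```python
from h import *
c=cams.camera("wrist");s=cams.camera("scene")
for z in (58,70,80,90,95,100): print(z,w(c,(319,272),z).round(1),w(s,(284.5,268.8),z).round(1))
cv2.imwrite("pics/s6.png",cv2.resize(s["frame"][220:310,245:325,::-1],(533,600),interpolation=2))
```

```text
58 [498.6 196. ] [506.9 193.6]
70 [498.6 201. ] [500.2 199.5]
80 [498.6 205.2] [494.6 204.4]
90 [498.6 209.4] [489.1 209.3]
95 [498.7 211.5] [486.3 211.7]
100 [498.7 213.6] [483.5 214.2]
```

View pics/s6.png

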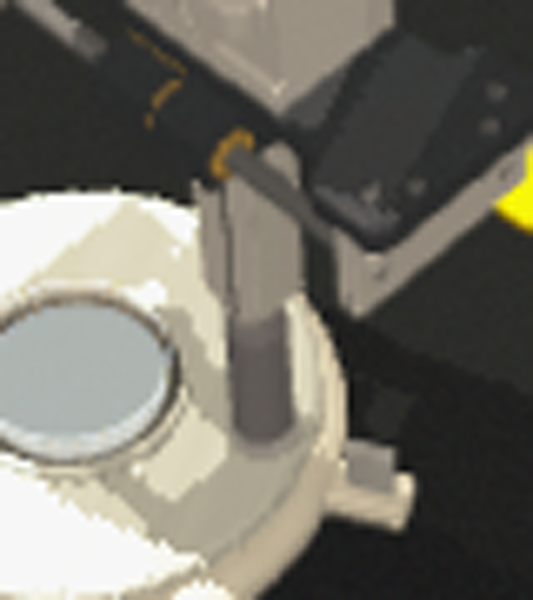

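Allowing for the scene camera's bias, which shows at the knob, the tips are at about z 90, level with the knob's top. That is roughly 30 mm higher than the stated tool geometry gives. I'll open part way and go down in small steps, checking force and picture.

```bash
python3 -m pendant '[[[0,0,0,0],[0,0,0,0],[0,0,0,0],[0,0,0,0],[0,0,0,0]]]' 0; python3 -m pendant '[[[0,0,0.4,0],[0,0,0.8,0],[0,0,1.2,0],[0,0,1.5,0],[0,0,1.5,0]]]'
python3 - <<'E'
from h import *
c=cams.camera("wrist")["frame"][:,:,::-1];s=cams.camera("scene")["frame"][:,:,::-1]
cv2.imwrite("pics/s7.png",np.hstack([cv2.resize(c[200:350,220:420],(400,300),interpolation=2),cv2.resize(s[220:310,235:325][:,:],(400,300),interpolation=2)]))
E
```

```text
clock: 6.4
eef_pos: [497.0, 204.8, 66.7]
eef_rot: [3.142, -0.0, 1.565]
wrist_force: [0.4, -0.2, -0.3]
finger_gap: 37.2
clock: 6.9
eef_pos: [496.7, 204.7, 51.1]
eef_rot: [-3.141, 0.0, 1.565]
wrist_force: [-0.4, -0.8, 0.0]
finger_gap: 47.2
```

View pics/s7.png

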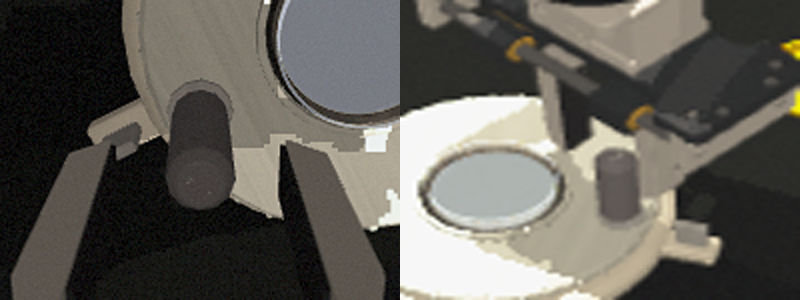

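The fingers now straddle the knob's upper part, and no force shows. Going down 13 mm more.

```bash
python3 -m pendant '[[[0,0,0.4,0],[0,0,0.8,0],[0,0,1.2,0],[0,0,1.3,0],[0,0,1.3,0]]]'
python3 - <<'E'
from h import *
C=cams.camera("wrist");c=C["frame"][:,:,::-1];s=cams.camera("scene")["frame"][:,:,::-1]
cv2.imwrite("pics/s8.png",np.hstack([cv2.resize(c[200:350,220:420],(400,300),interpolation=2),cv2.resize(s[220:310,235:325][:,:],(400,300),interpolation=2)]))
E
```

```text
clock: 7.5
eef_pos: [496.9, 204.8, 38.4]
eef_rot: [-3.141, 0.0, 1.565]
wrist_force: [0.4, -0.6, 0.1]
finger_gap: 47.2
```

View pics/s8.png

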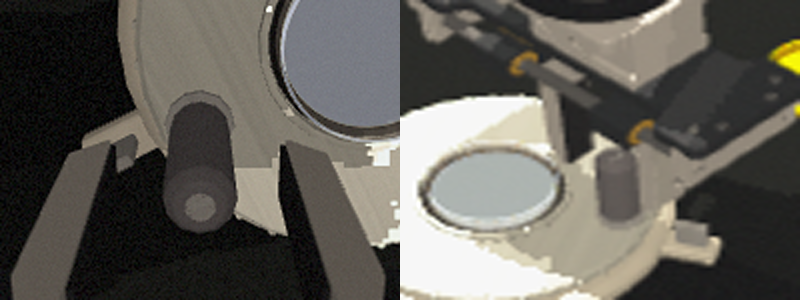

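```bash
python3 -m pendant '[[[0,0.1,0,0],[0,0.1,0,0],[0,0.1,0,0],[0,0.1,0,0],[0,0.1,0,0]]]' -1 15; python3 -m pendant '[[[0,0,0,0],[0,0,0,0]]]';python3 - <<'E'
from h import *
C=cams.camera("wrist");c=C["frame"][:,:,::-1];s=cams.camera("scene")["frame"][:,:,::-1]
print(manip.read_state()["finger_gap"])
cv2.imwrite("pics/s9.png",np.hstack([cv2.resize(c[200:350,220:420],(400,300),interpolation=2),cv2.resize(s[220:310,235:325][:,:],(400,300),interpolation=2)]))
E
```

```text
clock: 8.1
eef_pos: [497.7, 204.7, 38.7]
eef_rot: [-3.141, 0.0, 1.565]
wrist_force: [-2.4, -1.7, 1.8]
finger_gap: 19.4
clock: 8.3
eef_pos: [497.8, 204.7, 38.7]
eef_rot: [-3.141, 0.0, 1.565]
wrist_force: [-3.5, -1.4, 2.7]
finger_gap: 19.1
19.788576994331297
```

View pics/s9.png

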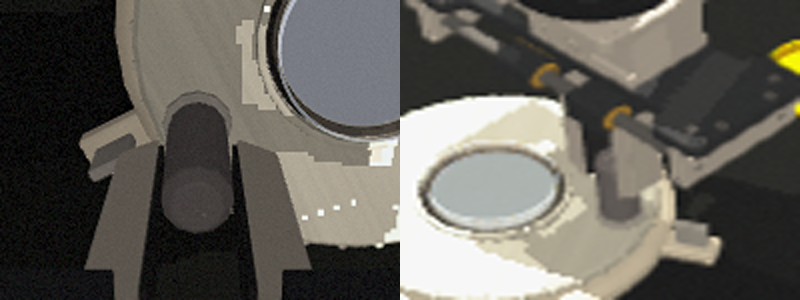

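The knob is gripped, at a gap of 19–20 mm. Next I'll work out the arc steps of 10° each, in cm in tool axes.

```bash
cat > arc.py <<'E'
import numpy as np,sys
ph,yaw=-2.66,1.565
def P(t): return 6.5*np.array([np.cos(ph+t),np.sin(ph+t)])
X=np.array([np.cos(yaw),np.sin(yaw)]);Y=np.array([np.sin(yaw),-np.cos(yaw)])
for k in range(0,36,5):
    print(k,[[round(float((P(np.radians(10*j))-P(np.radians(10*k)))@X),2),round(float((P(np.radians(10*j))-P(np.radians(10*k)))@Y),2),0,0] for j in range(k+1,min(k+6,37))])
E
python3 arc.py
```

```text
0 [[-0.95, 0.62, 0, 0], [-1.78, 1.39, 0, 0], [-2.46, 2.29, 0, 0], [-2.98, 3.3, 0, 0], [-3.31, 4.38, 0, 0]]
5 [[-0.14, 1.12, 0, 0], [-0.08, 2.26, 0, 0], [0.17, 3.36, 0, 0], [0.61, 4.4, 0, 0], [1.23, 5.35, 0, 0]]
10 [[0.77, 0.83, 0, 0], [1.68, 1.51, 0, 0], [2.68, 2.03, 0, 0], [3.77, 2.36, 0, 0], [4.89, 2.5, 0, 0]]
15 [[1.13, -0.06, 0, 0], [2.24, -0.31, 0, 0], [3.28, -0.75, 0, 0], [4.23, -1.37, 0, 0], [5.06, -2.14, 0, 0]]
20 [[0.68, -0.9, 0, 0], [1.2, -1.91, 0, 0], [1.53, -3.0, 0, 0], [1.67, -4.12, 0, 0], [1.61, -5.25, 0, 0]]
25 [[-0.25, -1.1, 0, 0], [-0.69, -2.15, 0, 0], [-1.31, -3.1, 0, 0], [-2.08, -3.93, 0, 0], [-2.99, -4.61, 0, 0]]
30 [[-1.01, -0.52, 0, 0], [-2.09, -0.85, 0, 0], [-3.22, -0.99, 0, 0], [-4.35, -0.93, 0, 0], [-5.45, -0.68, 0, 0]]
35 [[-1.04, 0.44, 0, 0]]
```

```bash
python3 -m pendant '[[[-0.95,0.62,0,0],[-1.78,1.39,0,0],[-2.46,2.29,0,0],[-2.98,3.3,0,0],[-3.31,4.38,0,0]]]' - 20
python3 - <<'E'
from h import *
C=cams.camera("wrist");c=C["frame"][:,:,::-1];s=cams.camera("scene")["frame"][:,:,::-1]
print(manip.read_state())
cv2.imwrite("pics/a1.png",np.hstack([cv2.resize(c[150:350,200:440],(400,333),interpolation=2),cv2.resize(s[215:315,205:325][:,:],(400,333),interpolation=2)]))
E
```

```text
clock: 8.9
eef_pos: [542.1, 170.7, 38.7]
eef_rot: [3.142, 0.001, 1.565]
wrist_force: [-1.9, -3.1, 3.2]
finger_gap: 19.2
{'clock': 9.0, 'joints': array([ 2.40697510e-01,  4.87846874e-01,  1.60018776e+00, -6.66722821e-04,
        1.05257555e+00,  2.47894000e-01]), 'qd': array([ 0.01583499, -0.02133023,  0.03142307, -0.00449756, -0.0043477 ,
        0.01511632]), 'effort': array([  2.45000124, -55.98214388, -30.88149548,   1.39354985,
        -0.34899512,  -0.20539558]), 'eef_pos': array([542.81203275, 170.74378457,  38.6494688 ]), 'eef_rot': array([3.14049811e+00, 3.20753183e-04, 1.56392963e+00]), 'wrist_force': array([-0.19414729, -5.59364345,  4.83795037]), 'moment': array([-1.25336809,  0.06189921,  0.05215143]), 'finger_gap': 19.255710170848207}
```

View pics/a1.png

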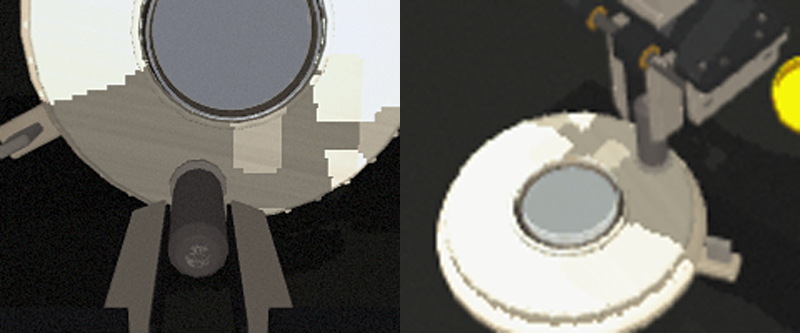

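The wheel turned about 50° anticlockwise with the knob held and forces around 5 N. Continuing.

```bash
python3 -m pendant '[[[-0.14,1.12,0,0],[-0.08,2.26,0,0],[0.17,3.36,0,0],[0.61,4.4,0,0],[1.23,5.35,0,0]]]'&& python3 -m pendant '[[[0.77,0.83,0,0],[1.68,1.51,0,0],[2.68,2.03,0,0],[3.77,2.36,0,0],[4.89,2.5,0,0]]]'
python3 - <<'E'
from h import *
C=cams.camera("wrist");c=C["frame"][:,:,::-1];s=cams.camera("scene")["frame"][:,:,::-1]
print(manip.read_state()["wrist_force"])
cv2.imwrite("pics/a2.png",np.hstack([cv2.resize(c[150:350,200:440],(400,333),interpolation=2),cv2.resize(s[215:315,205:325][:,:],(400,333),interpolation=2)]))
E
```

```text
clock: 9.5
eef_pos: [595.9, 183.3, 38.7]
eef_rot: [3.14, 0.0, 1.564]
wrist_force: [0.3, -4.0, 1.2]
finger_gap: 19.3
clock: 10.0
eef_pos: [620.6, 233.2, 38.7]
eef_rot: [3.141, -0.0, 1.565]
wrist_force: [-1.3, -0.8, 2.9]
finger_gap: 19.2
[2.98852554 1.17648652 2.25162937]
```

View pics/a2.png

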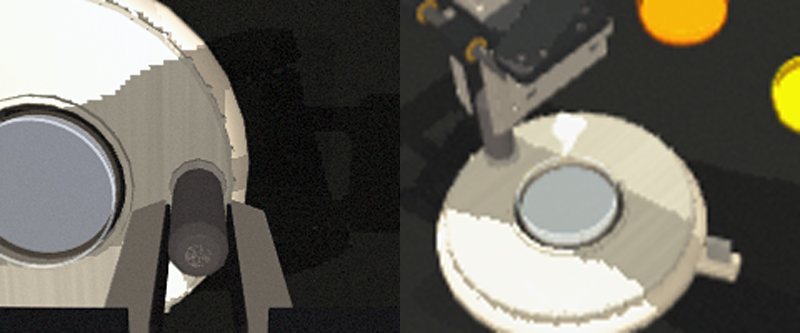

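The wheel is at about 150°, the knob is still held and the dish is seated. Continuing.

```bash
python3 -m pendant '[[[1.13,-0.06,0,0],[2.24,-0.31,0,0],[3.28,-0.75,0,0],[4.23,-1.37,0,0],[5.06,-2.14,0,0]]]'&& python3 -m pendant '[[[0.68,-0.9,0,0],[1.2,-1.91,0,0],[1.53,-3.0,0,0],[1.67,-4.12,0,0],[1.61,-5.25,0,0]]]'
python3 - <<'E'
from h import *
C=cams.camera("wrist");c=C["frame"][:,:,::-1];s=cams.camera("scene")["frame"][:,:,::-1]
print(manip.read_state()["wrist_force"])
cv2.imwrite("pics/a3.png",np.hstack([cv2.resize(c[150:350,200:440],(400,333),interpolation=2),cv2.resize(s[215:315,205:325][:,:],(400,333),interpolation=2)]))
E
```

```text
clock: 10.6
eef_pos: [598.4, 283.5, 38.6]
eef_rot: [-3.141, 0.001, 1.565]
wrist_force: [-4.3, -6.7, 6.4]
finger_gap: 18.8
clock: 11.1
eef_pos: [546.3, 299.0, 38.7]
eef_rot: [3.141, 0.001, 1.565]
wrist_force: [3.0, -9.7, 3.2]
finger_gap: 19.5
[ 0.94673963 -8.0278943   0.70075709]
```

View pics/a3.png

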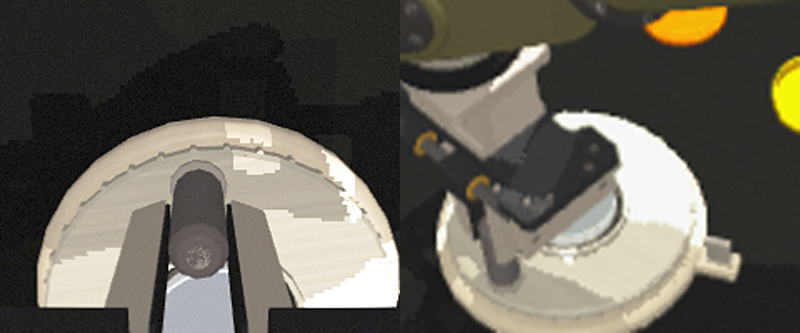

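The wheel is at about 250°, and the forces are below 10 N. Continuing.

```bash
python3 -m pendant '[[[-0.25,-1.1,0,0],[-0.69,-2.15,0,0],[-1.31,-3.1,0,0],[-2.08,-3.93,0,0],[-2.99,-4.61,0,0]]]'&& python3 -m pendant '[[[-1.01,-0.52,0,0],[-2.09,-0.85,0,0],[-3.22,-0.99,0,0],[-4.35,-0.93,0,0],[-5.45,-0.68,0,0]]]' && python3 -m pendant '[[[-0.6,0.2,0,0],[-1.04,0.44,0,0],[-1.04,0.44,0,0]]]'
python3 - <<'E'
from h import *
C=cams.camera("wrist");c=C["frame"][:,:,::-1];s=cams.camera("scene")["frame"][:,:,::-1]
print(manip.read_state()["wrist_force"])
cv2.imwrite("pics/a4.png",np.hstack([cv2.resize(c[150:350,200:440],(400,333),interpolation=2),cv2.resize(s[215:315,205:325][:,:],(400,333),interpolation=2)]))
E
```

```text
clock: 11.7
eef_pos: [500.7, 269.6, 38.7]
eef_rot: [3.14, 0.0, 1.565]
wrist_force: [8.3, -4.2, -1.5]
finger_gap: 19.4
clock: 12.2
eef_pos: [493.3, 214.9, 38.7]
eef_rot: [-3.141, -0.0, 1.565]
wrist_force: [2.7, 2.5, 0.0]
finger_gap: 19.4
clock: 12.5
eef_pos: [498.0, 204.2, 38.6]
eef_rot: [-3.141, 0.0, 1.564]
wrist_force: [-1.0, -1.0, 4.4]
finger_gap: 19.2
[-1.51417841 -2.17638163  4.8407245 ]
```

View pics/a4.png

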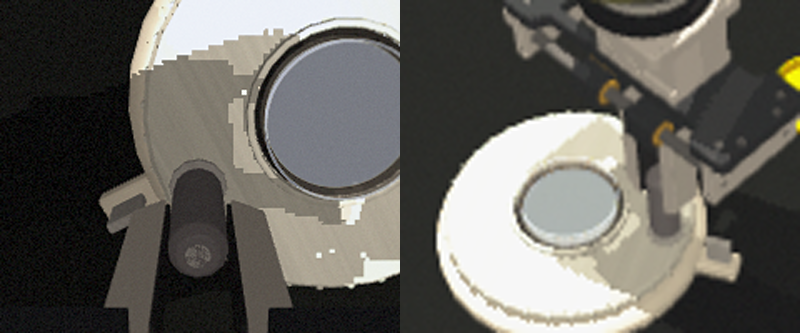

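The full turn is made. Before letting go I'll check the alignment using features at one height (ring, knob foot and fin, all near z 32) so that parallax drops out.

Run:
```python
from h import *
C=cams.camera("wrist");c=C["frame"][:,:,::-1];cv2.imwrite("pics/raw.png",c)
# rectify plane z=31, 0.25 px... 3.5px/mm, x right, y up
xs=np.linspace(440,600,800);ys=np.linspace(280,160,600)
g=np.stack([*np.meshgrid(xs,ys),np.full((600,800),31.)],-1).reshape(-1,3)
m=p(C,g).reshape(600,800,2).astype(np.float32)
cv2.imwrite("pics/rect.png",cv2.remap(c,m[...,0],m[...,1],2))
```

```text
(no output)
```

View pics/rect.png

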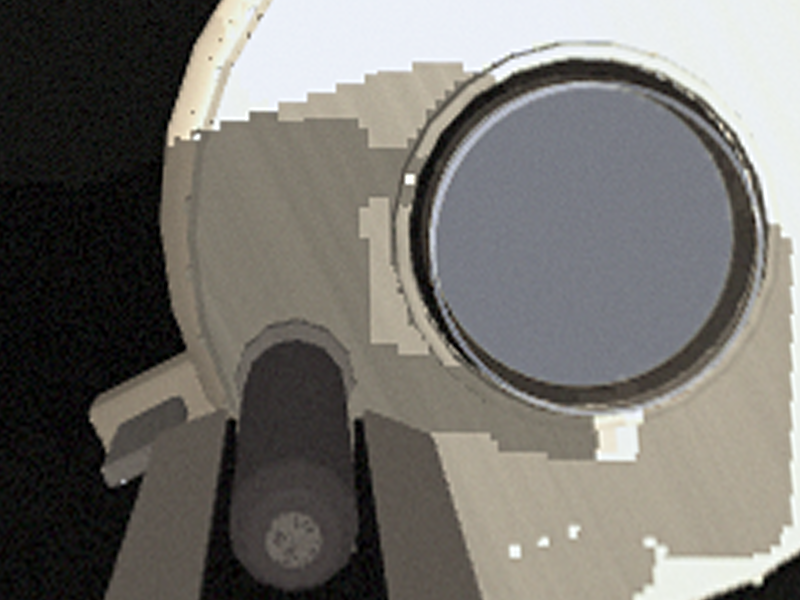

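In the flattened view (5 px/mm) the axis is at (581,229). The knob foot is at (296,378), bearing 27.6°, and the fin's end is at (112,476), bearing 27.8°. They are in line to within about half a degree. I'll let go and lift straight up.

```bash
python3 -m pendant '[[[0,0,0,0],[0,0,0,0],[0,0,0,0],[0,0,0,0],[0,0,0,0]]]' 0; python3 -m pendant '[[[0,0,0,0],[0,0,-1,0],[0,0,-3,0],[0,0,-6,0],[0,0,-9,0]]]'; python3 -m pendant '[[[0,0,-3,0],[0,0,-6,0],[0,0,-6,0]]]'
python3 - <<'E'
from h import *
C=cams.camera("wrist");c=C["frame"][:,:,::-1]
xs=np.linspace(440,600,800);ys=np.linspace(280,160,600)
g=np.stack([*np.meshgrid(xs,ys),np.full((600,800),31.)],-1).reshape(-1,3)
m=p(C,g).reshape(600,800,2).astype(np.float32)
cv2.imwrite("pics/rect2.png",cv2.remap(c,m[...,0],m[...,1],2))
E
```

```text
clock: 13.15
eef_pos: [497.9, 204.9, 38.6]
eef_rot: [-3.142, -0.0, 1.565]
wrist_force: [0.8, 1.0, 0.0]
finger_gap: 46.9
clock: 13.65
eef_pos: [497.7, 204.7, 130.3]
eef_rot: [-3.142, 0.0, 1.565]
wrist_force: [0.4, -0.2, -0.1]
finger_gap: 47.1
clock: 13.95
eef_pos: [499.3, 205.3, 193.5]
eef_rot: [3.135, -0.002, 1.565]
wrist_force: [0.1, 1.1, -0.1]
finger_gap: 47.1
```

View pics/rect2.png

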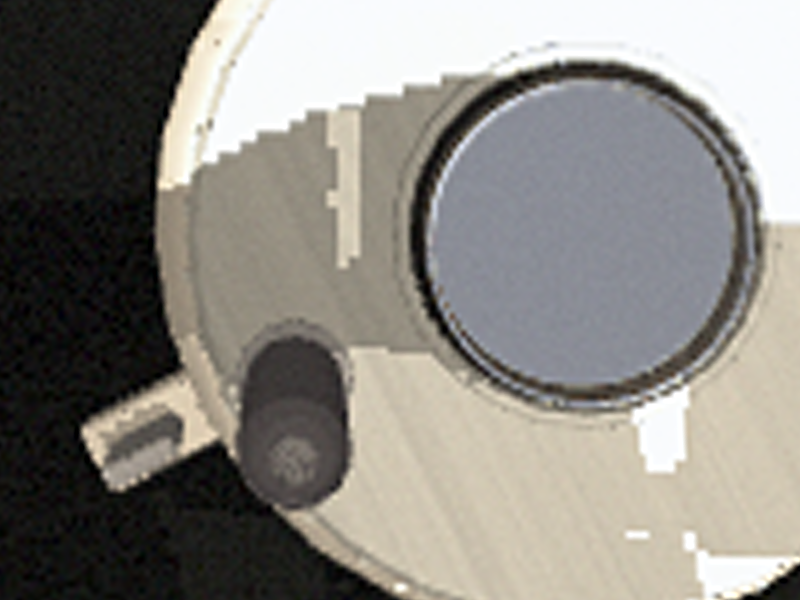

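Released. The knob and fin bearings are 27.1° and about 27.5°. I'll back the arm away and check from above.

```bash
python3 -m pendant '[[[-4,-1,0,0],[-8,-3,0,0],[-12,-5,0,0],[-16,-7,0,0],[-20,-9,0,0]]]'; python3 -m pendant '[[[-4,-1,0,0],[-8,-2,0,0],[-12,-3,0,0],[-16,-3,0,0],[-20,-3,0,0]]]'; python3 -m pendant '[[[-2,0,0,0],[-2,0,0,0]]]';python3 - <<'E'
from h import *
c=cams.camera("top");s=cams.camera("scene")
f=c["frame"][:,:,::-1]
cv2.imwrite("pics/f1.png",np.hstack([cv2.resize(f[180:280,220:320],(400,400),interpolation=2),cv2.resize(s["frame"][230:330,205:305,::-1],(400,400),interpolation=2)]))
cv2.imwrite("pics/f2.png",f)
E
```

```text
clock: 14.5
eef_pos: [405.1, 4.2, 187.9]
eef_rot: [-3.14, -0.0, 1.565]
wrist_force: [0.6, -0.2, 0.3]
finger_gap: 47.3
clock: 15.0
eef_pos: [374.6, -195.9, 188.2]
eef_rot: [-3.141, -0.0, 1.564]
wrist_force: [1.2, 1.1, 0.1]
finger_gap: 47.0
clock: 15.2
eef_pos: [374.7, -216.0, 187.7]
eef_rot: [-3.14, -0.001, 1.562]
wrist_force: [-1.0, -0.5, 1.4]
finger_gap: 46.7
```

View pics/f1.png

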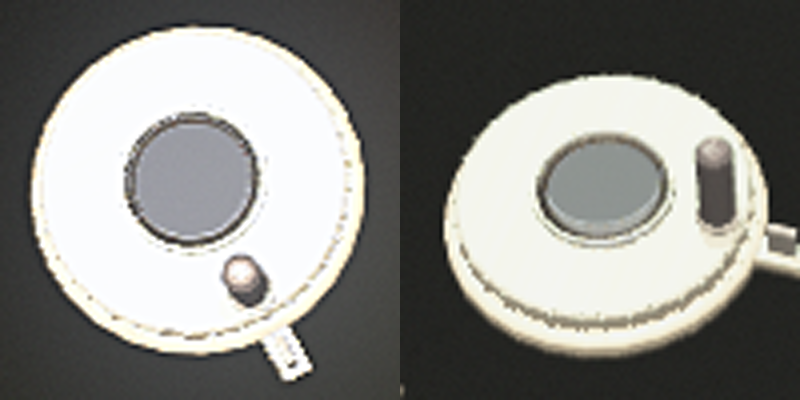

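View pics/f2.png

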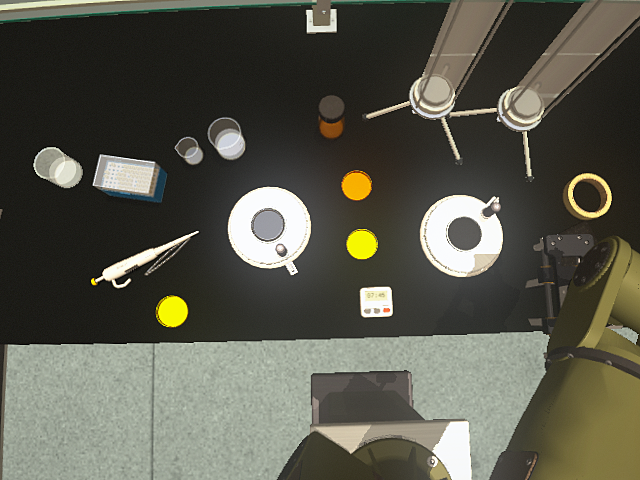

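The top view shows the knob at (281,249) in line with the fin at (291,267). The dish is seated at (268,225), the empty turntable at (462,235) looks unchanged, and the arm is clear of everything.

```bash
python3 -c "
from cell import manip
print(manip.sign_off())"
```

```text
the job is handed in; nothing more can be done
None
```

I turned the dish turntable once round anticlockwise by its crank knob, let go with the knob back in line with the fin, and handed the job in at about 15 s of the 51 s allowed.

- **Last checks:** After release, the wrist view put the knob at 27.1° and the fin at about 27.5° from the same line through the axis. That is within half a degree, which is about what hand-read pixels can show. The dish was still seated in its ring, the empty turntable looked unmoved, and no wrist-force reading went above about 12 N.
- **What failed or disagreed:** The first grip closed on nothing. The fingertips were about 30 mm higher than the stated tool geometry gives, so the fingers shut just above the knob. I saw no movement of the knob or wheel from that, and the second grip, 28 mm lower, held.
- **Camera mismatch:** The scene camera placed the knob and dish about 7 mm from where the top camera did. I relied on the top and wrist cameras instead.

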